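# Release the latched key on the stirrer console

### The arm

A 6-joint arm with a two-finger parallel gripper is mounted at the origin on the work surface. World frame = base frame: x ahead of the robot, y to its left, z up, the work surface at z = 0. Lengths are in mm, angles in degrees, forces in N, time in s.
With the tool pointing down it reaches from about 350 to 850 mm from the base axis. Payload 8.1 kg.
Tool frame: the origin (TCP) lies midway between the tips of the shut fingers; the grasp point (between the pads) lies 19 mm behind it; z points along the fingers, y is the direction in which the jaws open and shut (so a half turn about z gives the same grasp; the last joint's range is limited). The gripper opens to 85 mm and grips with 20 to 120 N. Pads are 22 mm wide; open, the fingers measure 114 mm over their backs; the gripper's body (76 mm by 85 mm) begins 54 mm behind the grasp point. The pads swing forward as they close: fully open they stand 13 mm farther back than shut.
Start: joints at [-80.409, 7.471, 85.268, -0, 87.261, -4.893], TCP at [150.09, -580.929, 231.292] pointing down, gripper open.
Joint ranges: [-169.43, 169.43], [-51.17, 129.36], [1.28, 143.12], [-76.62, 256.62], [0, 156.53], [-152.29, 152.29]. Speed limits (degrees/s): [136.94, 136.94, 159.86, 180, 180, 180].

### API

Orientations are given as [roll, pitch, yaw] about the fixed x, y, z axes, in that order (R = Rz(yaw) Ry(pitch) Rx(roll)).
In Python, from bench import telemetry, snapshot, camera_params, job gives the robot as it stands. The module is installed in compiled form; this text tells all that it offers.
- The arm moves only by the shell command python3 -m jog 'ROWS' [FORCE]. ROWS is JSON, a list that holds one entry, the list of rows, each a list of 7 numbers: the shift along the tool's x, y, z in units of 50 mm (1.0 is 50 mm), then the turn, a rotation vector about the tool's x, y, z in units of 2 pi rad (1.0 is 2 pi rad), then the opening, from 0 (shut) to 1 (fully open). In form: [[[dx, dy, dz, rx, ry, rz, claw], ...]]. A call has 1 to 12 rows; each row shifts and turns the commanded pose from where the row before left it, along the tool's axes as they then stand; what a row does not reach is not made up. A row lasts 1/8 s, in which the tool goes at most 62.5 mm and 10.7 degrees, less where a joint would pass 70% of its speed; a pose out of reach is approached as far as the arm can. A call with a number of a shift or a turn outside -1 to 1 is refused whole. A call with a gripper value outside its range is refused whole. The fingers move at their own pace and stop on an object; FORCE is the grip in N (left out, the last holds). Time passes only in rows, so rows that do not move let the fingers close. It gives the time, the measured TCP pose, the force and the opening at its end, in the units of the state.
- telemetry.sense(): the state, without advancing time (a new reading comes with each control period).
- snapshot(name): name is "scene" or "side" or "wrist"; returns (picture, depth): 420x560x3 uint8, red, green, blue; 420x560 float32, mm along the optical axis (not along the pixel's ray), 0 where there is no reading.
- camera_params(name): a dict with "K" (3x3 intrinsics, pixels), "extrinsics" (4x4, takes a point from camera to world coordinates). Camera axes: x right, y down, z forward; pixel columns grow to the right and rows downward; lengths in mm; the calibration is good to about 2 mm. A picture is of the moment at which its call begins: read the wrist's pose just before it. camera_params takes no time and is no camera call; for the wrist camera it gives the pose at the moment of the call.
- job.hand_in(): hands the job in, once; it reports no verdict.
The state is a dict: "time": time; "joint_pos": joint angles; "qd": joint speeds; "joint_efforts": joint torques, N m; "tool_pos": TCP position; "tcp_rot": TCP orientation; "ft_force": force on the tool from outside, world axes, zero at the start; "wrist_torque": the same for the moment, N m; "finger_gap": finger opening in mm.
Only numpy, scipy, OpenCV 4.12 (cv2) and the standard library are available. Lean on these libraries where they do the work, as an engineer would, in place of code of your own. Each camera call takes 0.05 s, during which the arm holds its last target. There are 200 camera calls.

### The job

One of the four identical keys on the stirrer console is still latched down from the last run: find it with light taps of the fingertips (a free key gives at a light touch, the latched one stays firm), then press that one firmly all the way down and let go, so that it springs back up level with the others. Tap the free keys lightly, no more than about half-way down, and leave them up. Grip and lift nothing, and leave everything standing or lying around where it is.

Things in the scene. Friction and masses are not known exactly. Their poses are not given: they have to be found in the camera images.
- console: low white console of a four-channel stirrer, fixed to the bench, 190 (x) x 310 (y) mm, flat top 58 mm above the bench. Origin: centre of its underside; y along the key row, x away from the robot at yaw 0. The key row runs along y through the middle of its top. Behind the keys a flat display (2 mm high) and two round knobs (15 mm high)
- key_1: one of four identical square white keys (cap 26 x 26 mm) in a straight row on the console, 46 mm apart. Origin: the key's centre on the console's top face; z up, y along the row. Black bezel 36 x 36 x 3 mm. The cap of a free key stands 14 mm above the origin, of the latched one about 2.5 mm lower. The number tells neither its place in the row (drawn anew) nor its state
- cap_1 (a joint): travel of the cap of key_1 (m): 0 at the start for every key, positive = pushed down, negative = risen. Free key: moves from 1.6 N, 3 mm at 3 N, home at 7 mm and 5 N, springs back. Latched key: firm up to about 4.5 N; 13 N takes it 4.3 mm down to its stop, where the catch lets go; once the finger leaves, it rises level with the free keys (-0.0025)
- key_2: one of four identical square white keys (cap 26 x 26 mm) in a straight row on the console, 46 mm apart. Origin: the key's centre on the console's top face; z up, y along the row. Black bezel 36 x 36 x 3 mm. The cap of a free key stands 14 mm above the origin, of the latched one about 2.5 mm lower. The number tells neither its place in the row (drawn anew) nor its state
- cap_2 (a joint): travel of the cap of key_2 (m): 0 at the start for every key, positive = pushed down, negative = risen. Free key: moves from 1.6 N, 3 mm at 3 N, home at 7 mm and 5 N, springs back. Latched key: firm up to about 4.5 N; 13 N takes it 4.3 mm down to its stop, where the catch lets go; once the finger leaves, it rises level with the free keys (-0.0025)
- key_3: one of four identical square white keys (cap 26 x 26 mm) in a straight row on the console, 46 mm apart. Origin: the key's centre on the console's top face; z up, y along the row. Black bezel 36 x 36 x 3 mm. The cap of a free key stands 14 mm above the origin, of the latched one about 2.5 mm lower. The number tells neither its place in the row (drawn anew) nor its state
- cap_3 (a joint): travel of the cap of key_3 (m): 0 at the start for every key, positive = pushed down, negative = risen. Free key: moves from 1.6 N, 3 mm at 3 N, home at 7 mm and 5 N, springs back. Latched key: firm up to about 4.5 N; 13 N takes it 4.3 mm down to its stop, where the catch lets go; once the finger leaves, it rises level with the free keys (-0.0025)
- key_4: one of four identical square white keys (cap 26 x 26 mm) in a straight row on the console, 46 mm apart. Origin: the key's centre on the console's top face; z up, y along the row. Black bezel 36 x 36 x 3 mm. The cap of a free key stands 14 mm above the origin, of the latched one about 2.5 mm lower. The number tells neither its place in the row (drawn anew) nor its state
- cap_4 (a joint): travel of the cap of key_4 (m): 0 at the start for every key, positive = pushed down, negative = risen. Free key: moves from 1.6 N, 3 mm at 3 N, home at 7 mm and 5 N, springs back. Latched key: firm up to about 4.5 N; 13 N takes it 4.3 mm down to its stop, where the catch lets go; once the finger leaves, it rises level with the free keys (-0.0025)
- stopper_mid (a point): white conical flask stopper, 28 mm across, 26 mm tall, standing on the console in front of the keys; loose, not to be disturbed. Point: its centre
- vial_mid (a point): small amber vial with black cap, 22 mm across, 39 mm tall, standing on the console beyond an end of the key row; loose, not to be disturbed. Point: its centre
- bottle_mid (a point): amber bottle with blue cap, 72 mm across, 150 mm tall, on the bench left of the console; loose, not to be disturbed. Point: its centre
- jar_mid (a point): white jar, 60 mm across, 75 mm tall, on the bench right of the console; loose, not to be disturbed. Point: its centre
- beaker_mid (a point): glass beaker, 70 mm across, 90 mm tall, on the bench right of the console; loose, not to be disturbed. Point: its centre
- clamp_mid (a point): steel boss clamp lying on the bench left of the console, about 120 x 77 x 26 mm; loose, not to be disturbed. Point: about the middle of its body
- spatula_mid (a point): steel lab spatula, 178 mm long, 14 mm wide, lying on the bench beyond the console; loose, not to be disturbed. Point: about the middle of its body

How it is judged (in metres and radians):
At the end, for the whole second after the job is handed in: the key that was latched has sprung up at least 1.8 mm above its latched height (only the latched key can rise) and every other key is up again, within 1 mm of where it was (value of joint any of cap_1, cap_2, cap_3, cap_4 below -0.0018 m and value of joint each of cap_1, cap_2, cap_3, cap_4 below 0.001 m); the robot touches nothing.
It fails at once if a key is pushed more than 5 mm below its starting height (only a free key can be: free keys may only be tapped lightly; the latched one stops before) (value of joint any of cap_1, cap_2, cap_3, cap_4 above 0.005 m).
It fails at once if a bystander is moved or lifted more than 20 mm from its place (distance of any of stopper_mid, vial_mid, bottle_mid, jar_mid, beaker_mid, clamp_mid, spatula_mid from where it was at the start of the episode above 0.02 m).
It also fails if it takes over 48 s, if anything falls off the work surface, if the arm or the gripper's body presses on something with over 40 N, if the wrist force passes 120 N, or if a joint passes its speed limit or range.

## Working session

There is one attempt and no reset: what is moved stays moved. The work goes in short steps, Python scripts to look and compute and a shell command to move; the robot and the scene stay as the last step left them, time stands still between calls to the robot, and variables do not carry over. Pictures are saved under pics/ and viewed, about 8 in all and at most 12, crops included, and the job is handed in when it is done.

```bash
mkdir -p pics; python3 - <<'E'
from bench import telemetry,snapshot,camera_params
import cv2,numpy as np
print(telemetry.sense())
for n in("scene","side"):
    p,d=snapshot(n);cv2.imwrite(f"pics/{n}0.png",p[:,:,::-1]);np.save(f"pics/{n}0.npy",d)
    c=camera_params(n);print(n,c["K"],c["extrinsics"])
E
```

```text
{'time': 0.0, 'joint_pos': array([-8.04082879e+01,  7.51701578e+00,  8.53304450e+01,  1.34452850e-03,
        8.72605686e+01, -4.89407838e+00]), 'qd': array([-0.05175249, -0.02201021,  0.05884652,  0.09851176,  0.05193143,
        0.03914059]), 'joint_efforts': array([ 2.91181510e-03, -5.69402540e+01, -5.00548410e+01, -1.18182475e-04,
        1.49952038e-02,  1.52665098e-05]), 'tool_pos': array([ 150.01089612, -580.3724854 ,  230.21336552]), 'tcp_rot': array([-1.79892479e+02, -1.05543804e-02,  1.44857151e+01]), 'ft_force': array([ 0.16775643, -0.61361494,  0.46591405]), 'wrist_torque': array([0.03102429, 0.06949444, 0.00055475]), 'finger_gap': 85.4309420463678}
scene [[488.8522978    0.         279.4611133 ]
 [  0.         488.8522978  211.16707189]
 [  0.           0.           1.        ]] [[ 7.90825961e-01  5.05896254e-01 -3.44475368e-01  9.85866607e+02]
 [ 6.12023859e-01 -6.49432786e-01  4.51291318e-01 -4.96689417e+02]
 [ 4.59298908e-03 -5.67720034e-01 -8.23208884e-01  1.01018880e+03]
 [ 0.00000000e+00  0.00000000e+00  0.00000000e+00  1.00000000e+00]]
side [[459.84910957   0.         280.60061643]
 [  0.         459.84910957 207.47632894]
 [  0.           0.           1.        ]] [[-8.54837624e-01 -3.25314489e-01  4.04256254e-01  4.83358118e+01]
 [-5.18514902e-01  5.65372778e-01 -6.41479476e-01  8.98898454e+02]
 [-1.98729132e-02 -7.57973683e-01 -6.51982333e-01  9.82533548e+02]
 [ 0.00000000e+00  0.00000000e+00  0.00000000e+00  1.00000000e+00]]
```

View pics/scene0.png

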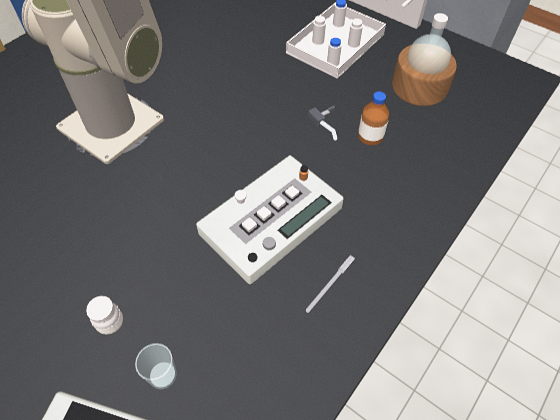

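View pics/side0.png

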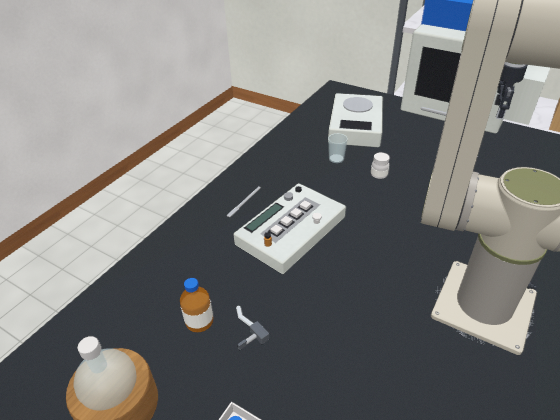

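The two views show the console with four white keys (scene: about (250,226), (264,214), (278,203), (292,192); side: (277,231), (287,223), (297,213), (306,205)). The stopper stands in front of them, and the vial beyond the +y end. Next I'll measure the keys.

```bash
cat > h.py <<'E'
import numpy as np
from bench import camera_params
def plane(n,uv,z,c=None):
    c=c or camera_params(n);K,E=c["K"],c["extrinsics"]
    r=E[:3,:3]@np.linalg.solve(K,[uv[0],uv[1],1]);o=E[:3,3]
    return o+r*(z-o[2])/r[2]
E
python3 - <<'E'
import cv2,numpy as np
from h import plane
S={"scene":[(250,226),(264,214),(278,203),(292,192)],"side":[(306,205),(297,213),(287,223),(277,231)]}
B={"scene":(225,170,315,250),"side":(250,185,330,250)}
for n in S:
    im=cv2.imread(f"pics/{n}0.png");g=im.min(2)
    x0,y0,x1,y1=B[n];
    for t in(200,215,230):
        m=(g>t).astype(np.uint8)
        k,l,st,c=cv2.connectedComponentsWithStats(m,connectivity=4)
        for s in S[n]:
            i=l[s[1],s[0]];print(n,t,s,st[i][4],c[i].round(1),plane(n,c[i],70).round(1))
    cv2.imwrite(f"pics/c_{n}.png",cv2.resize(im[y0:y1,x0:x1],None,fx=6,fy=6,interpolation=cv2.INTER_CUBIC))
for nm,a,z in(("stopper",(240,197),71),("vialcap",(304,168),97),("knob",(269,242),73),("knob2",(252,257),73)):print(nm,plane("scene",a,z).round())
a=cv2.imread("pics/c_scene.png");b=cv2.imread("pics/c_side.png")
h=max(a.shape[0],b.shape[0]);f=lambda i:cv2.copyMakeBorder(i,0,h-i.shape[0],0,0,cv2.BORDER_CONSTANT)
cv2.imwrite("pics/c.png",cv2.resize(np.hstack([f(a),f(b)]),None,fx=.78,fy=.78))
E
```

```text
scene 200 (250, 226) 109 [248.7 223.3] [557.4 -51.5  70. ]
scene 200 (264, 214) 106 [263.5 211.9] [564.3  -5.7  70. ]
scene 200 (278, 203) 101 [277.9 200.9] [571.3  39.9  70. ]
scene 200 (292, 192) 92 [291.7 190.9] [579.3  83.6  70. ]
scene 215 (250, 226) 102 [248.5 223.3] [557.2 -51.7  70. ]
scene 215 (264, 214) 101 [263.5 211.9] [564.3  -6.   70. ]
scene 215 (278, 203) 96 [277.9 200.9] [571.4  40.   70. ]
scene 215 (292, 192) 84 [291.8 191.1] [580.   83.3  70. ]
scene 230 (250, 226) 93 [248.8 223.5] [557.9 -51.7  70. ]
scene 230 (264, 214) 88 [263.5 212.1] [564.7  -6.2  70. ]
scene 230 (278, 203) 84 [277.9 201. ] [571.7  39.6  70. ]
scene 230 (292, 192) 79 [291.7 191.1] [579.9  83.2  70. ]
side 200 (306, 205) 42 [305.  203.5] [558.9 -52.3  70. ]
side 200 (297, 213) 45 [295.7 211.1] [566.   -7.2  70. ]
side 200 (287, 223) 208687 [289.2 208.9] [587.9  -6.2  70. ]
side 200 (277, 231) 52 [276.  228.2] [578.   86.5  70. ]
side 215 (306, 205) 39 [304.9 203.5] [559.2 -52.1  70. ]
side 215 (297, 213) 40 [295.5 211.3] [566.1  -6.2  70. ]
side 215 (287, 223) 229274 [277.7 210.5] [614.3  17.5  70. ]
side 215 (277, 231) 45 [275.9 228.2] [578.4  86.3  70. ]
side 230 (306, 205) 30 [304.9 203.6] [559.  -51.9  70. ]
side 230 (297, 213) 32 [295.9 211.1] [565.5  -7.5  70. ]
side 230 (287, 223) 234895 [279.5 209.5] [612.3  10.7  70. ]
side 230 (277, 231) 234895 [279.5 209.5] [612.3  10.7  70. ]
stopper [494.  -7.  71.]
vialcap [573. 141.  97.]
knob [626. -63.  73.]
knob2 [ 621. -116.   73.]
```

View pics/c.png

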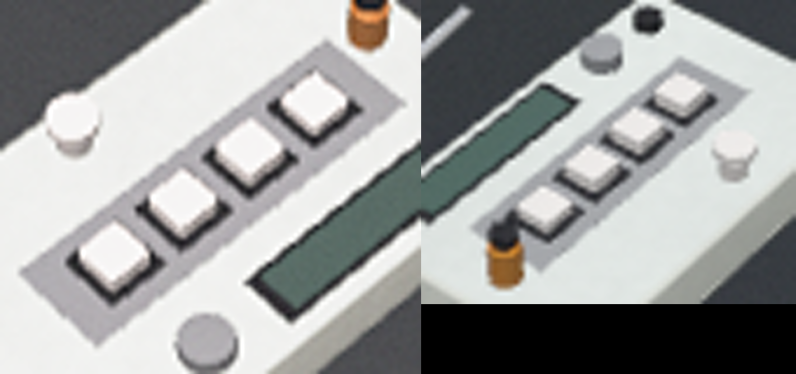

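Keys A (558,-52), B (565,-6.5), C (572,40) and D (579,85) are 46 mm apart, which matches the description. The row yaw is about -8.7°. I'll move above A with the fingers shut.

```bash
python3 -m jog '[[[0.95,-0.74,0,0,0,0,0],[0.95,-0.74,0,0,0,0,0],[0.95,-0.74,0,0,0,0,0],[0.95,-0.74,0,0,0,0,0],[0.95,-0.74,0,0,0,0,0],[0.95,-0.74,0,0,0,0,0],[0.95,-0.74,0,0,0,0,0],[0.95,-0.74,0,0,0,0,0],[0.95,-0.74,0,0,0,0,0],[0.95,-0.74,0,0,0,0,0],[0.95,-0.74,0,0,0,0,0],[0,0,0,0,0,0.0215,0]]]' 20
```

```text
time: 1.6
tool_pos: [555.4, -52.3, 230.3]
tcp_rot: [-179.9, 0.1, 6.9]
ft_force: [-0.5, -1.0, -0.0]
finger_gap: 0.1
```

```bash
python3 -m jog '[[[0,0,0.8,0,0,0.0215,0],[0,0,0.8,0,0,0.0215,0],[0,0,0,0,0,0,0],[0,0,0,0,0,0,0]]]'; python3 -c "
from bench import telemetry as t;s=t.sense();print(s)"
```

```text
time: 2.1
tool_pos: [554.7, -56.3, 152.6]
tcp_rot: [180.0, -0.1, -8.6]
ft_force: [0.5, -0.5, 0.3]
finger_gap: 0.4
{'time': 2.1, 'joint_pos': array([-1.10674604e+01,  3.76992398e+00,  9.75429085e+01,  1.27304058e-03,
        7.86299297e+01,  8.75014867e+01]), 'qd': array([ 0.01459171, -1.03939524, -1.42031911, -0.01039932, -0.24435513,
        0.51699002]), 'joint_efforts': array([ 8.04712158e-02, -4.95815170e+01, -4.60212922e+01,  4.52569555e-03,
        6.90527726e-02,  7.24557973e-02]), 'tool_pos': array([554.70131823, -56.32258708, 152.64020074]), 'tcp_rot': array([ 1.79998752e+02, -5.72378666e-02, -8.56919687e+00]), 'ft_force': array([ 0.48983525, -0.49599523,  0.27302893]), 'wrist_torque': array([ 0.00684158,  0.01135654, -0.00646006]), 'finger_gap': 0.3510043615880751}
```

```bash
python3 -m jog '[[[0.05,-0.095,0.6,0,0,0,0],[0,0,0.5,0,0,0,0],[0,0,0,0,0,0,0],[0,0,0,0,0,0,0]]]'; python3 - <<'E'
from bench import snapshot
import cv2,numpy as np
a,_=snapshot("scene");b,_=snapshot("side");w,d=snapshot("wrist")
f=lambda i:cv2.resize(i,(400,300),interpolation=cv2.INTER_CUBIC)
o=np.vstack([np.hstack([f(a[150:270,190:350]),f(b[150:270,220:380])]),np.hstack([f(w),f(w*0)])])
cv2.imwrite("pics/m1.png",o[:,:,::-1])
E
```

```text
time: 2.6
tool_pos: [558.9, -52.2, 98.8]
tcp_rot: [180.0, -0.2, -8.7]
ft_force: [0.2, -0.1, 0.4]
finger_gap: -0.2
```

View pics/m1.png

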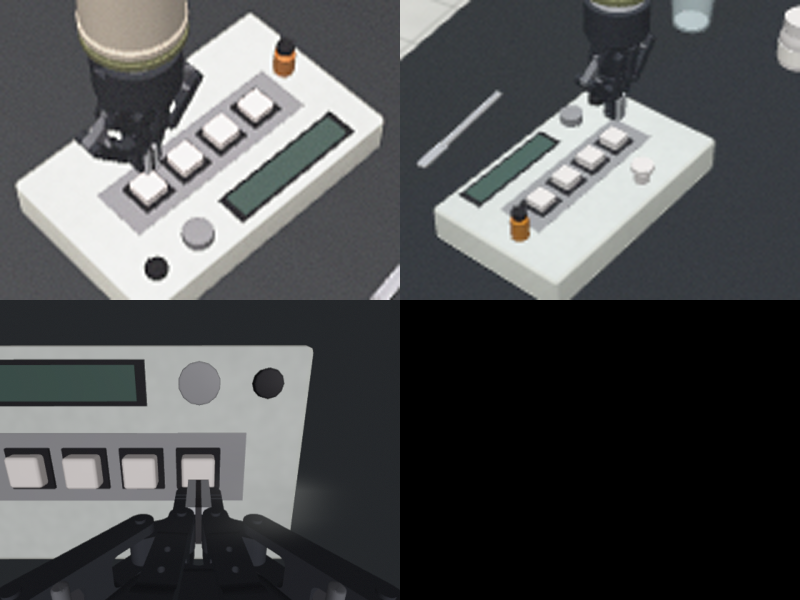

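The picture shows the fingertips over the end key (A) and nothing near the tool's body. Next I'll descend to just above the cap.

```bash
python3 -m jog '[[[0,0,0.3,0,0,0,0],[0,0,0.1,0,0,0,0],[0,0,0,0,0,0,0],[0,0,0,0,0,0,0],[0,0,0,0,0,0,0]]]'; python3 -m jog '[[[0,0,0,0,0,0,0],[0,0,0,0,0,0,0]]]'; for i in 1; do python3 -m jog '[[[0,0,0.03,0,0,0,0],[0,0,0,0,0,0,0],[0,0,0,0,0,0,0]]]';done
```

```text
time: 3.38
tool_pos: [557.6, -51.9, 76.6]
tcp_rot: [180.0, -0.0, -8.7]
ft_force: [0.1, 0.5, 0.8]
finger_gap: 0.1
time: 3.62
tool_pos: [557.5, -51.9, 76.5]
tcp_rot: [-180.0, -0.0, -8.7]
ft_force: [-0.4, -0.6, 0.6]
finger_gap: -0.0
time: 4.0
tool_pos: [557.3, -51.9, 74.7]
tcp_rot: [180.0, 0.0, -8.7]
ft_force: [-0.1, 0.7, -0.1]
finger_gap: -0.1
```

```bash
python3 -m jog '[[[0,0,0.03,0,0,0,0],[0,0,0,0,0,0,0],[0,0,0,0,0,0,0]]]'|grep -E "pos|force"; python3 -m jog '[[[0,0,0.02,0,0,0,0],[0,0,0,0,0,0,0],[0,0,0,0,0,0,0]]]'|grep -E "pos|force"; python3 -m jog '[[[0,0,0.02,0,0,0,0],[0,0,0,0,0,0,0],[0,0,0,0,0,0,0]]]'|grep -E "pos|force"
```

```text
tool_pos: [557.4, -51.8, 73.3]
ft_force: [0.5, -0.2, -0.7]
tool_pos: [557.4, -51.9, 72.3]
ft_force: [0.4, 0.7, -0.3]
tool_pos: [557.5, -51.9, 71.4]
ft_force: [-0.7, 0.4, 2.3]
```

```bash
python3 -m jog '[[[0,0,0.02,0,0,0,0],[0,0,0,0,0,0,0],[0,0,0,0,0,0,0]]]'|grep -E "pos|force"; python3 -m jog '[[[0,0,0,0,0,0,0]]]'|grep -E "pos|force"
```

```text
tool_pos: [557.5, -51.9, 70.4]
ft_force: [0.3, -0.9, 2.4]
tool_pos: [557.5, -51.9, 70.3]
ft_force: [0.5, 0.1, 2.3]
```

A gives at about 2.3 N with almost no rise over 1 mm, so it is free, with its top at about 72 mm. Next is key B.

```bash
python3 -m jog '[[[0,0,-0.3,0,0,0,0],[0,0,0,0,0,0,0],[0.01,-0.46,0,0,0,0,0],[0.01,-0.46,0,0,0,0,0],[0,0,0,0,0,0,0],[0,0,0.24,0,0,0,0],[0,0,0,0,0,0,0],[0,0,0.02,0,0,0,0],[0,0,0.02,0,0,0,0],[0,0,0.02,0,0,0,0],[0,0,0,0,0,0,0],[0,0,0,0,0,0,0]]]'|grep -E "pos|force"; python3 -m jog '[[[0,0,0,0,0,0,0]]]'|grep -E "pos|force"
```

```text
tool_pos: [565.5, -6.7, 70.5]
ft_force: [0.1, -1.1, 2.9]
tool_pos: [565.6, -6.6, 70.5]
ft_force: [-0.4, -2.0, 2.1]
```

Contact 1.5 mm above the latched height at about 2.5 N, so B is free as well. Next is C.

```bash
python3 -m jog '[[[0,0,-0.3,0,0,0,0],[0,0,0,0,0,0,0],[0,-0.46,0,0,0,0,0],[0,-0.46,0,0,0,0,0],[0,0,0,0,0,0,0],[0,0,0.24,0,0,0,0],[0,0,0,0,0,0,0],[0,0,0.02,0,0,0,0],[0,0,0.02,0,0,0,0],[0,0,0.02,0,0,0,0],[0,0,0,0,0,0,0],[0,0,0,0,0,0,0]]]'|grep -E "pos|force"; python3 -m jog '[[[0,0,0,0,0,0,0]]]'|grep -E "pos|force"
```

```text
tool_pos: [572.5, 38.8, 70.5]
ft_force: [0.1, -1.9, 1.7]
tool_pos: [572.5, 38.8, 70.5]
ft_force: [-0.1, -1.8, 1.7]
```

C also gives (1.7 N in contact at 70.5). On to D.

```bash
python3 -m jog '[[[0,0,-0.3,0,0,0,0],[0,0,0,0,0,0,0],[0,-0.46,0,0,0,0,0],[0,-0.46,0,0,0,0,0],[0,0,0,0,0,0,0],[0,0,0.24,0,0,0,0],[0,0,0,0,0,0,0],[0,0,0.02,0,0,0,0],[0,0,0.02,0,0,0,0],[0,0,0.02,0,0,0,0],[0,0,0,0,0,0,0],[0,0,0,0,0,0,0]]]'|grep -E "pos|force"; python3 -m jog '[[[0,0,0,0,0,0,0]]]'|grep -E "pos|force"
```

```text
tool_pos: [579.4, 84.4, 70.4]
ft_force: [0.0, -0.3, -0.2]
tool_pos: [579.4, 84.4, 70.4]
ft_force: [-0.1, 0.5, 0.1]
```

No contact at 70.4, so D stands lower, as a latched key should. I'll go down in small steps to check that it is firm.

```bash
for i in 1; do python3 -m jog '[[[0,0,0.02,0,0,0,0],[0,0,0,0,0,0,0],[0,0,0,0,0,0,0]]]'|grep -E "pos|force";  python3 -m jog '[[[0,0,0.014,0,0,0,0],[0,0,0,0,0,0,0],[0,0,0,0,0,0,0]]]'|grep -E "pos|force"; done
```

```text
tool_pos: [579.5, 84.4, 69.6]
ft_force: [-1.3, -0.0, 4.7]
tool_pos: [579.5, 84.4, 69.0]
ft_force: [-2.3, -0.2, 5.3]
```

It is firm (4.7 N in under 0.5 mm), so D is the latched key. I'll press it down.

```bash
python3 -m jog '[[[0,0,0.03,0,0,0,0],[0,0,0.02,0,0,0,0],[0,0,0,0,0,0,0],[0,0,0,0,0,0,0]]]'|grep -E "pos|force";  python3 -m jog '[[[0,0,0.02,0,0,0,0],[0,0,0,0,0,0,0],[0,0,0,0,0,0,0]]]'|grep -E "pos|force"; python3 -m jog '[[[0,0,0.02,0,0,0,0],[0,0,0,0,0,0,0],[0,0,0,0,0,0,0]]]'|grep -E "pos|force"
```

```text
tool_pos: [579.5, 84.4, 67.0]
ft_force: [-3.4, 0.3, 9.3]
tool_pos: [579.5, 84.4, 66.1]
ft_force: [-4.7, -0.5, 10.0]
tool_pos: [579.6, 84.4, 65.4]
ft_force: [-6.4, -1.3, 13.4]
```

```bash
python3 -m jog '[[[0,0,0.02,0,0,0,0],[0,0,0,0,0,0,0],[0,0,0,0,0,0,0]]]'|grep -E "pos|force"; python3 -m jog '[[[0,0,0.02,0,0,0,0],[0,0,0,0,0,0,0],[0,0,0,0,0,0,0]]]'|grep -E "pos|force"
```

```text
tool_pos: [579.6, 84.4, 65.2]
ft_force: [-9.5, -1.1, 18.4]
tool_pos: [579.6, 84.5, 65.1]
ft_force: [-14.1, 0.3, 25.9]
```

It is at its stop (65.1 mm, 26 N). I'll release it, then tap it lightly to check that it rose.

```bash
python3 -m jog '[[[0,0,-0.464,0,0,0,0],[0,0,0,0,0,0,0],[0,0,0,0,0,0,0],[0,0,0,0,0,0,0],[0,0,0.24,0,0,0,0],[0,0,0,0,0,0,0],[0,0,0.02,0,0,0,0],[0,0,0.02,0,0,0,0],[0,0,0.02,0,0,0,0],[0,0,0,0,0,0,0],[0,0,0,0,0,0,0],[0,0,0,0,0,0,0]]]'|grep -E "pos|force"
```

```text
tool_pos: [579.3, 84.4, 70.4]
ft_force: [-3.7, 0.4, 4.0]
```

There is now contact at 70.4, where there was none before, so D has risen. I'll retract and look.

```bash
python3 -m jog '[[[0,0,-0.3,0,0,0,0],[0,0,-0.8,0,0,0,0],[0,0,-0.8,0,0,0,0],[0,0,-0.8,0,0,0,0],[-0.8,0,0,0,0,0,0],[-0.8,0,0,0,0,0,0],[-0.8,0,0,0,0,0,0],[0,0,0,0,0,0,0],[0,0,0,0,0,0,0]]]'; python3 - <<'E'
from bench import snapshot
import cv2,numpy as np
from h import plane
a,_=snapshot("scene");b,_=snapshot("side");w,d=snapshot("wrist")
f=lambda i:cv2.resize(i,(400,300),interpolation=cv2.INTER_CUBIC)
o=np.vstack([np.hstack([f(a[150:270,190:350]),f(b[150:270,220:380])]),np.hstack([f(w),f(a)])])
cv2.imwrite("pics/m2.png",o[:,:,::-1])
for t in(200,215,230):
    k,l,st,c=cv2.connectedComponentsWithStats((a.min(2)>t).astype(np.uint8),connectivity=4)
    print([ (c[l[y,x]].round(1).tolist()) for x,y in((250,226),(264,214),(278,203),(292,192))])
E
```

```text
time: 15.88
tool_pos: [461.6, 102.7, 206.4]
tcp_rot: [-180.0, -0.1, -8.7]
ft_force: [0.3, -0.1, 0.6]
finger_gap: -0.2
[[248.7, 223.3], [263.5, 211.9], [277.9, 200.9], [291.7, 190.3]]
[[248.5, 223.3], [263.5, 211.9], [277.9, 200.9], [291.7, 190.3]]
[[248.8, 223.5], [263.5, 212.2], [277.9, 201.0], [291.8, 190.4]]
```

View pics/m2.png

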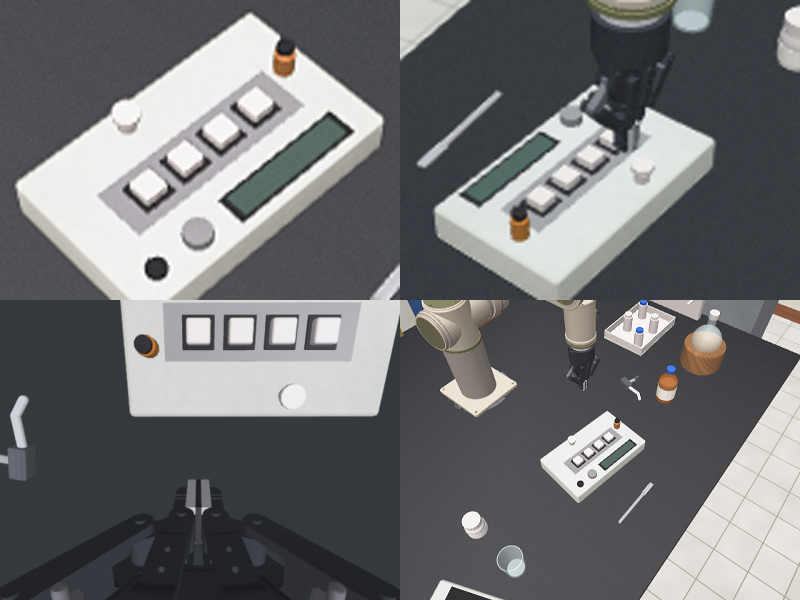

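The picture shows all four keys level, and everything else in its place. In the scene view D's centroid moved up about 0.7 px while the other three stayed put, which fits a rise of about 2.5 mm.

```bash
python3 -c "
from bench import job;print(job.hand_in())"
```

```text
the job is handed in; nothing more can be done
None
```

The latched key was the one at the far +y end of the row, beside the vial. I pressed it all the way down, it sprang back up, and I handed the job in at about 16 s of the 48 s allowed.

- **Finding it:** the other three keys gave at roughly 2 N, and I pushed each only about 1.5–2 mm down. The latched key stood about 2.5 mm lower and stayed firm at 4.7 N.
- **Pressing it:** I pushed it to its stop at z = 65.1 mm with 26 N, then released it.
- **Checks that agreed:** a light tap met the cap at 70.4 mm, where there had been no contact before. In the scene image that cap's centre had moved up about 0.7 px, while the other three had not moved. The stopper, vial and other objects looked undisturbed, and the arm ended clear of everything.
- **Check that disagreed slightly:** the final tap on that key read about 4 N with some sideways force. That is stiffer than the 2 N or so on the free keys, and I did not look into why.

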